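# Clear a jammed battery pack from the returns chute and hang it up

## Task

A battery pack with a carry handle has jammed across the sloping returns chute, with its handle caught under the cross strip. Reach in from the low end, push the pack back up the chute until its handle is a good finger's width (25 mm) clear of the strip, then lift it out of the chute and hang it by its handle on the hook of the stand. Let go and leave it hanging still, and leave the other things on the bench where they are.

Things in the scene. Friction and masses are not known exactly. Their poses are not given: they have to be found in the camera images.
- pack: The jammed pack: black plastic case 80 (x) x 140 (y) x 32 mm (z) with a rigid carry handle on top; 0.4 to 0.75 kg. Origin: centre of the case's underside; y along the case, z up through the handle. At the start it lies across the chute on its floor, x roughly uphill, its low edge in the narrowing walls, the handle right below the strip. It stays where it is left on the slope.
- pack_handle (a point): Middle of the handle bar (bar centre, 68 mm above the case's underside). The bar is straight, 124 mm long along the pack's y, 10 mm wide (x), 8 mm high, its top 72 mm above the underside, on two 10 mm square legs centred 57 mm either side. The clear opening between bar and case is 32 mm high and 104 mm long.
- chute: Fixed sheet-steel chute, both ends open. Origin on the bench below the middle of its length; z up, x level and pointing uphill, y across. Its floor climbs 9 degrees towards +x: its surface is 77 mm above the bench at x = 0, 103 mm at the high end, x = 168 mm. The low end is to the robot's left, uphill to its right.
- chute_low (a point): Middle of the floor's lower edge, at the chute's x = -168 mm, 50 mm above the bench. Side walls stand 36 mm high, 4 mm thick: 108 mm apart inside for the lowest 50 mm of slope, widening over the next 110 mm of slope to 194 mm, then 194 mm apart to the high end.
- chute_strip (a point): Middle of the underside of the flat steel strip that crosses the chute: 26 mm wide along the slope, 4 mm thick, parallel to the floor and 78 mm above it (square to the floor). A 10 mm thick upright at each side, 108 mm from the middle, carries it.
- hook_stand: Fixed stand with a steel hook. Origin: on the bench, at the foot of its 18 mm round post (171 mm high); base plate 110 x 120 mm, 12 mm high. The hook arm is a 9 mm round bar that leaves the post along the stand's -x at height 165 mm (bar axis), runs level to x = -92 mm, then turns up to its tip at x = -100 mm, whose top is 183 mm above the bench.
- hook_seat (a point): Top of the hook's level arm (height 169.5 mm), 70 mm out from the post and 30 mm behind the tip: a good place for the handle bar to rest.
- hook_tip (a point): Centre of the upturned tip of the hook (tip radius 4.5 mm).
- spare_pack_a: Bystander: black battery pack without handle, 70 x 115 x 50 mm. Origin: centre of underside.
- spare_pack_b: Bystander: black battery pack without handle, 65 x 100 x 40 mm. Origin: centre of underside.
- tape_roll: Bystander: roll of tape lying flat, 100 mm across, 48 mm high. Origin: centre of underside.
- spray: Bystander: upright bottle 52 mm across, 120 mm high. Origin: centre of underside.
- scanner: Bystander: hand scanner on a rubber mat foot, about 140 x 90 x 38 mm. Origin: underside.
- parts_carton: Bystander: empty open carton 130 x 150 x 85 mm. Origin: centre of underside.
- block: Bystander: small closed carton 90 x 60 x 35 mm. Origin: centre of underside.

How it is judged:
By the outcome, as a careful person would: the job done as asked, in the order asked, and still so for the second after the job is handed in, with the robot touching nothing.
It also fails if it takes over 58 s, if anything falls off the work surface, if the arm or the gripper's body presses on something with over 40 N, if the wrist force passes 120 N, or if a joint passes its speed limit or range.

## Robot

A 6-joint arm with a two-finger parallel gripper is mounted at the origin on the work surface. World frame = base frame: x ahead of the robot, y to its left, z up, the work surface at z = 0. Lengths are in m, angles in rad, forces in N, time in s.
With the tool pointing down it reaches from about 0.375 to 0.9 m from the base axis. Payload 3.1 kg.
Tool frame: the origin (TCP) lies where the fingers leave the gripper's body, on its centre line; the fingertips stand manip.tip_reach ahead of it and the grasp point (between the pads) lies 54 mm ahead of it (manip.tip_reach is the distance from the TCP to the fingertips, in m); z points along the fingers, y is the direction in which the jaws open and shut (so a half turn about z gives the same grasp; the last joint's range is limited). The gripper opens to 85 mm and grips with 20 to 120 N. Pads are 22 mm wide; open, the fingers measure 114 mm over their backs; the gripper's body (76 mm by 85 mm) begins 54 mm behind the grasp point. The pads swing forward as they close: fully open they stand 13 mm farther back than shut.
Start: joints at [-1.488, 0.527, 1.433, -0, 1.181, -0.178], TCP at [0.162, -0.604, 0.304] pointing down, gripper open.
Joint ranges: [-3.08, 3.08], [-0.75, 2.2], [0.22, 2.44], [-1.43, 4.57], [0, 2.65], [-2.85, 2.85]. Speed limits (rad/s): [2.79, 2.79, 3.14, 3.14, 3.14, 3.14].

## Interface

Orientations are given as a unit quaternion [x, y, z, w].
In Python, from station import manip, cams, order gives the robot as it stands. The module is installed in compiled form; this text tells all that it offers.
- The arm moves only by the tool drive_tool, never from a script. Its arguments are lists of equal length, an entry for each row: "linear": the shift along the tool's x, y, z in mm, a list of three; "rot": the turn, a rotation vector about the tool's x, y, z in degrees, a list of three; "hand": the finger opening in mm, from 0 to 85.4. A call has 1 to 20 rows; each row shifts and turns the pose as measured when the row begins, along the tool's axes as they then stand; what a row does not reach is not made up. A row lasts 1/12 s, in which the tool goes at most 41.7 mm and 7.16 degrees, less where a joint would pass 70% of its speed; a pose out of reach is approached as far as the arm can. A call with a gripper value outside its range is refused whole. The fingers move at their own pace and stop on an object; "force" is the grip in N (left out, the last holds). Time passes only in rows, so rows that do not move let the fingers close. It gives the time, the measured TCP pose, the force and the opening at its end, in the units of the state.
- manip.sense(): the state, without advancing time (a new reading comes with each control period).
- cams.snapshot(name): name is "scene" or "top" or "wrist"; returns the picture (420x560x3 uint8, red, green, blue); there is no depth.
- cams.camera_model(name): a dict with "vfov" (degrees; the focal length in pixels is half the picture's height over the tangent of half this angle, whatever the lens; pixels are square), "cx", "cy" (the principal point, pixels), "k1" (the pictures are not rectified: a ray, as slopes to the right and down, at radius r is drawn at 1 + k1 r^2 times it, then the intrinsics apply), "rvec" (rotation vector, rad) and "tvec" (3), from world to camera coordinates, as OpenCV has them. Camera axes: x right, y down, z forward; pixel columns grow to the right and rows downward; lengths in m; the calibration is good to about 2 mm. A picture is of the moment at which its call begins: read the wrist's pose just before it. camera_model takes no time and is no camera call; for the wrist camera it gives the pose at the moment of the call.
- order.sign_off(): hands the job in, once; it reports no verdict.
Trained networks look in the newest picture that a camera, given by its name, has taken for a name from the list of things; names that differ only in an ending like _2 or _b are one class to them, and where a whole thing is asked for, a point or a joint stands for the part that bears it (a point fixed in the world has none). Each returns a list of dicts, best first, with "score" (0 to 1); they miss things now and then, are a little off and sometimes report something else, mostly with a low value. They report only what shows in the picture. A call takes as long as a camera call.
- cams.regions_of(label, camera): "pixels" (420x560 bool, what is visible of it) and "rect" ([left, top, right, bottom] in pixels, round what is visible of it).
- cams.spot_point(label, camera): "at" ([column, row] in pixels: a listed point, or the origin of a listed thing).
The state is a dict: "t": time; "q": joint angles; "qd": joint speeds; "tau": joint torques, N m; "tcp_pos": TCP position; "tool_rot": TCP orientation; "force": force on the tool from outside, world axes, zero at the start; "ft_torque": the same for the moment, N m; "finger_gap": opening from 0.0 (shut) to 1.0 (fully open).
Only numpy, scipy, OpenCV 4.12 (cv2) and the standard library are available. Lean on these libraries where they do the work, as an engineer would, in place of code of your own. Each camera call takes 0.05 s, during which the arm holds its last target. There are 200 camera calls.

## Working session

There is one attempt and no reset: what is moved stays moved. The work goes in short steps, Python scripts to look and compute and a tool call to move; the robot and the scene stay as the last step left them, time stands still between calls to the robot, and variables do not carry over. Pictures are saved under pics/ and viewed, about 8 in all and at most 12, crops included, and the job is handed in when it is done.

Besides the shell and the picture viewer there is one more tool, called after "Request:" as a command line: name --argument value ..., lists and objects as JSON in quotes. drive_tool: Moves the arm, as the interface text tells. Its arguments: {"type":"object","properties":{"linear":{"type":"array","items":{"type":"array","items":{"type":"number"}}},"rot":{"type":"array","items":{"type":"array","items":{"type":"number"}}},"hand":{"type":"array","items":{"type":"number"}},"force":{"type":"number"}},"required":["linear","rot","hand"]}

```bash
ls; mkdir -p pics
cat > h.py <<'E'
import numpy as np, cv2
from scipy.spatial.transform import Rotation as R
from station import manip, cams, order
def K(m):
    f=210/np.tan(np.radians(m['vfov'])/2); return np.array([[f,0,m['cx']],[0,f,m['cy']],[0,0,1.]]),np.array([m['k1'],0,0,0,0.])
def proj(P,m):
    k,d=K(m); return cv2.projectPoints(np.atleast_2d(np.float64(P)),np.array(m['rvec'],float),np.array(m['tvec'],float),k,d)[0][:,0]
def ray(px,m):
    k,d=K(m); u=cv2.undistortPoints(np.float64([[px]]),k,d)[0,0]
    Rm=R.from_rotvec(m['rvec']).as_matrix(); return -Rm.T@np.array(m['tvec']), Rm.T@np.array([*u,1])
def onz(px,m,z):
    c,v=ray(px,m); return c+v*(z-c[2])/v[2]
def tri(obs):
    A=np.zeros((3,3));b=np.zeros(3)
    for px,m in obs:
        c,v=ray(px,m);v=v/np.linalg.norm(v);M=np.eye(3)-np.outer(v,v);A+=M;b+=M@c
    return np.linalg.solve(A,b)
E
python3 - <<'E'
from h import *
s=manip.sense();print(s,manip.tip_reach)
im=[]
ms={n:cams.camera_model(n) for n in('scene','top')}
for n in('scene','top'):
    I=cams.snapshot(n);cv2.imwrite(f'pics/{n}0.png',I[...,::-1])
    m=ms[n];print(n,ray((280,210),m))
    for l in['pack','pack_handle','chute','chute_low','chute_strip','hook_stand','hook_seat','hook_tip','spare_pack_a','tape_roll','spray','scanner','parts_carton','block']:
        print(n,l,[(np.round(r['at']),round(r['score'],2)) for r in cams.spot_point(l,n)][:3])
E
```

```text
pics
{'t': 0.0, 'q': array([-1.48747253e+00,  5.28450726e-01,  1.43389897e+00, -1.47675023e-06,
        1.18136501e+00, -1.78503849e-01]), 'qd': array([ 2.09226569e-05, -1.44876936e-04,  7.15224499e-04, -2.32146732e-04,
        1.83221240e-05,  1.03536471e-03]), 'tau': array([ 8.13616934e-04, -4.42352664e+01, -1.78023040e+01, -1.83880552e-04,
        8.35921004e-03,  7.30505150e-07]), 'tcp_pos': array([ 0.16175812, -0.60313325,  0.30294398]), 'tool_rot': array([ 9.91442422e-01,  1.30540405e-01,  4.97931537e-05, -1.05985664e-03]), 'force': array([ 0.48053526, -0.27184885, -0.41826052]), 'ft_torque': array([ 0.01827765,  0.00101883, -0.01059746]), 'finger_gap': 0.9968200568513842} 0.0726
scene (array([1.03334131, 0.88674429, 1.4097425 ]), array([-0.28490747, -0.55077386, -0.78493075]))
scene pack [(array([303., 266.]), 0.91)]
scene pack_handle [(array([305., 256.]), 0.85)]
scene chute [(array([301., 275.]), 0.87)]
scene chute_low [(array([334., 306.]), 0.85)]
scene chute_strip [(array([308., 252.]), 0.57)]
scene hook_stand [(array([221., 190.]), 0.73)]
scene hook_seat [(array([234., 15
[... 566 characters left out ...]
0.95)]
top chute [(array([213., 199.]), 0.68), (array([377., 199.]), 0.22)]
top chute_low [(array([150., 207.]), 0.76), (array([425., 242.]), 0.59), (array([300., 143.]), 0.37)]
top chute_strip [(array([192., 197.]), 0.66)]
top hook_stand [(array([361., 176.]), 0.95)]
top hook_seat [(array([376., 190.]), 0.6)]
top hook_tip [(array([378., 198.]), 0.65), (array([424., 184.]), 0.52)]
top spare_pack_a [(array([298., 140.]), 0.96), (array([285., 273.]), 0.61), (array([359., 173.]), 0.44)]
top tape_roll [(array([423., 246.]), 0.7)]
top spray [(array([242., 130.]), 0.92)]
top scanner [(array([385., 304.]), 0.98)]
top parts_carton [(array([425., 186.]), 0.72)]
top block [(array([129., 275.]), 0.69)]
```

Run:
```python
import cv2
a=cv2.imread('pics/top0.png')[90:330,60:480];cv2.imwrite('pics/topc.png',cv2.resize(a,None,fx=1.9,fy=1.9,interpolation=cv2.INTER_CUBIC))
a=cv2.imread('pics/scene0.png')[110:350,160:440];cv2.imwrite('pics/scenec.png',cv2.resize(a,None,fx=2.5,fy=2.5,interpolation=cv2.INTER_CUBIC))
```

```text
(no output)
```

View pics/topc.png

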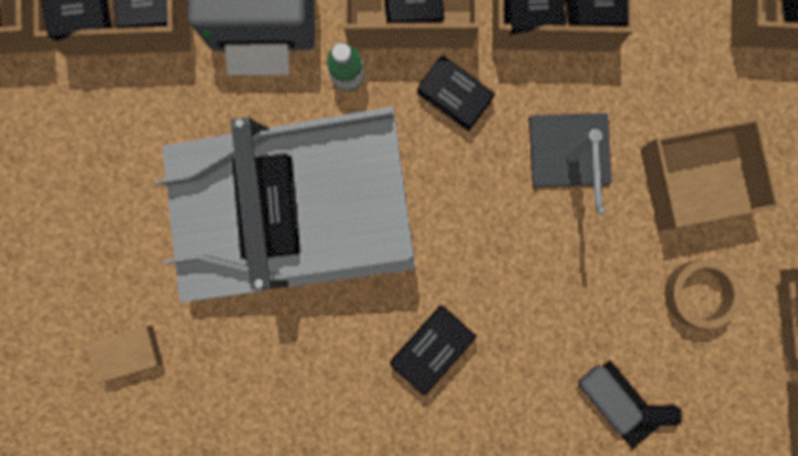

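View pics/scenec.png

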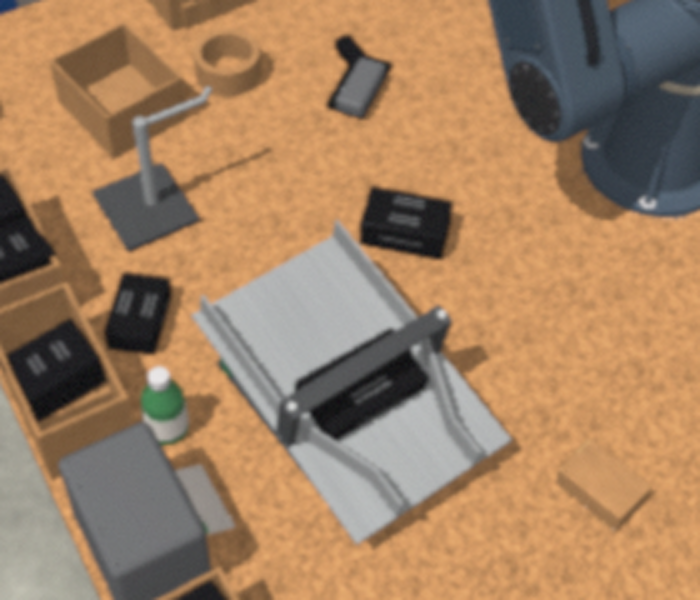

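Top view: the chute lies at the left with uphill to the right, and the pack is under the strip (crop strip ends at 239,123 and 259,284). The hook post is at (596,135) and its tip at (600,211), pointing toward the robot. The scene view shows the same layout, with strip bolts at (292,407) and (440,316).

```bash
cat > fit.py <<'E'
from h import *
from scipy.optimize import least_squares
T=cams.camera_model('top');S=cams.camera_model('scene')
t=lambda x,y:np.array([60+x/1.9-.25,90+y/1.9-.25]); s=lambda x,y:np.array([160+x/2.5-.3,110+y/2.5-.3])
a=np.radians(9);n=np.array([-np.sin(a),0,np.cos(a)]);U=np.array([np.cos(a),0,np.sin(a)]);Y=np.array([0,1.,0])
def fl(x,y,h): return np.array([x,y,.077+x*np.tan(a)])+h*n
def W(p,P): c,s_=np.cos(p[2]),np.sin(p[2]); return np.array([p[0]+c*P[0]-s_*P[1],p[1]+s_*P[0]+c*P[1],P[2]])
E
cat > run1.py <<'E'
from fit import *
def ch(p):
    xs=p[3]; L=[]
    o=[(fl(-.168,.101,0),t(164,145),T),(fl(-.168,-.101,0),t(180,300),T),(fl(.168,.099,.036),t(393,110),T),(fl(.168,-.099,.036),t(412,268),T),
     (fl(-.168,.056,.036),t(157,182),T),(fl(-.168,-.056,.036),t(165,261),T),(fl(xs,.108,.082),t(239,123),T),(fl(xs,-.108,.082),t(259,284),T),
     (fl(xs,.108,.082),s(292,407),S),(fl(xs,-.108,.082),s(440,316),S),(fl(-.168,.101,0),s(362,541),S),(fl(-.168,-.101,0),s(512,440),S),
     (fl(.168,.101,0),s(195,317),S),(fl(.168,-.099,.036),s(337,222),S),(fl(-.168,0,0),[150,207],T),(fl(-.168,0,0),[334,306],S),(fl(xs,0,.078),[192,197],T),(fl(xs,0,.078),[308,252],S)]
    return np.concatenate([proj(W(p,P),m)[0]-px for P,px,m in o])
r=least_squares(ch,[.47,.2,-np.pi/2,-.05],loss='soft_l1');p=r.x;print('chute',p,np.degrees(p[2]));print(np.round(r.fun.reshape(-1,2),1).tolist())
xs=p[3]
# pack on floor: slope pos along u from strip foot, v, yaw
def pk(q,P):
    c,s_=np.cos(q[2]),np.sin(q[2]);x,y,z=P
    return W(p,fl(xs,0,0)+U*(q[0]+c*x-s_*y)+Y*(q[1]+s_*x+c*y)+n*z)
def f(q):
    o=[((.04,.07,.032),t(291,154),T),((.04,-.07,.032),t(298,254),T),((0,0,0),[303,266],S),((0,0,.068),[305,256],S),((0,0,.068),[193,199],T),((0,0,0),[204,199],T),((-.04,-.07,.032),s(425,370),S),((-.04,.07,0),s(337,437),S)]
    return np.concatenate([proj(pk(q,P),m)[0]-px for P,px,m in o])
r2=least_squares(f,[0,0,0],loss='soft_l1');print('pack',r2.x);print(np.round(r2.fun.reshape(-1,2),1).tolist())
def hk(h):
    o=[((0,0,.171),t(596,135),T),((-.1,0,.181),t(600,211),T),((0,0,.171),s(139,122),S),((-.1,0,.181),s(207,92),S),((0,0,.012),s(150,203),S),((0,0,0),[361,176],T),((0,0,0),[221,190],S),((-.07,0,.1695),[376,190],T),((-.07,0,.1695),[234,151],S),((-.1,0,.178),[378,198],T)]
    return np.concatenate([proj(W(h,P),m)[0]-px for P,px,m in o])
r3=least_squares(hk,[.55,-.25,0],loss='soft_l1');print('hook',r3.x);print(np.round(r3.fun.reshape(-1,2),1).tolist())
print('hand',W(p,fl(xs,0,0)),'low',W(p,fl(-.168,0,0)),'handle',pk(r2.x,(0,0,.068)),'seat',W(r3.x,(-.07,0,.1695)),'tip',W(r3.x,(-.1,0,.178)))
np.savez('fit.npz',p=p,h=r3.x)
E
python3 run1.py
```

```text
chute [ 0.58807052  0.14766041 -1.44712154 -0.02329568] -82.9139568887039
[[0.2, 4.4], [0.2, -3.6], [-0.9, 0.6], [-0.5, -5.5], [-0.4, -0.4], [0.1, 0.1], [0.7, -0.8], [0.6, 0.4], [-0.0, 0.7], [1.7, -0.3], [1.8, -1.3], [-3.0, 1.9], [2.4, -2.7], [-0.0, -0.6], [0.4, -0.0], [0.6, -0.3], [-0.1, -0.5], [-0.4, 2.6]]
pack [ 0.00461498 -0.00184126 -0.02998588]
[[-0.7, -0.9], [0.8, 0.1], [0.9, -1.2], [1.7, -1.4], [2.2, -1.7], [-0.1, 0.4], [2.7, 1.8], [-2.6, 2.6]]
hook [ 0.66611756 -0.27087114  0.01942148]
[[0.9, -0.2], [1.8, -0.5], [0.3, -0.3], [0.5, -1.3], [0.7, -0.8], [-0.4, -4.0], [-0.3, 2.3], [-0.4, -1.3], [1.1, -0.1], [-1.0, 2.4]]
hand [0.58519677 0.17077816 0.07331033] low [0.56734609 0.31437723 0.05039141] handle [0.58261963 0.17658397 0.14119508] seat [ 0.59613077 -0.27223056  0.1695    ] tip [ 0.56613642 -0.27281316  0.178     ]
```

```bash
cat > plan.py <<'E'
from fit import *
D=np.load('fit.npz');p=D['p'];h=D['h'];xs=p[3]
def Rch(): return R.from_euler('z',p[2]).as_matrix()
def pushR(tilt,sg):
    b=np.radians(tilt); z=Rch()@(U*np.cos(b)-n*np.sin(b)); y=sg*Rch()@Y; return np.column_stack([np.cross(y,z),y,z])
def downR(yaw,slope=0):  # tool y at azimuth yaw-pi/2.., tool x at azimuth yaw
    M=R.from_euler('z',yaw).as_matrix()@np.diag([1,-1,-1.]); return M
def wr(Rt,q1,q23):
    M=(R.from_euler('y',-q23)*R.from_euler('z',-q1)).as_matrix()@Rt@R.from_euler('z',-90,degrees=True).as_matrix()
    q5=np.arccos(M[2,2]); q4=np.arctan2(M[1,2],M[0,2]); q6=np.arctan2(M[2,1],-M[2,0]); return np.round([q4,q5,q6],2)
def delta(Pt,Rt):
    s=manip.sense();R0=R.from_quat(s['tool_rot']).as_matrix()
    return np.round(R0.T@(Pt-s['tcp_pos'])*1000,1), np.round(np.degrees(R.from_matrix(R0.T@Rt).as_rotvec()),1)
E
python3 - <<'E'
from plan import *
s=manip.sense();q=s['q'];print(wr(R.from_quat(s['tool_rot']).as_matrix(),q[0],q[1]+q[2]))
for tilt in(35,45):
  for sg in(1,-1):
    for q1 in(.5,.8):
      for q23 in(1.6,2.0): print(tilt,sg,q1,q23,wr(pushR(tilt,sg),q1,q23))
b=np.radians(40)
for u in(-.075,.011):
  tip=W(p,fl(xs,0,.016)+U*u); print('TCP',u,tip-.0726*pushR(40,1)[:,2])
print(delta(tip,pushR(40,1)),delta(tip,pushR(40,-1)))
E
```

```text
[-0.    1.18 -0.18]
35 1 0.5 1.6 [-1.08  1.89  0.2 ]
35 1 0.5 2.0 [-1.    1.69  0.55]
35 1 0.8 1.6 [-1.    2.15  0.37]
35 1 0.8 2.0 [-0.84  1.91  0.72]
35 -1 0.5 1.6 [-1.08  1.89 -2.94]
35 -1 0.5 2.0 [-1.    1.69 -2.59]
35 -1 0.8 1.6 [-1.    2.15 -2.77]
35 -1 0.8 2.0 [-0.84  1.91 -2.42]
45 1 0.5 1.6 [-0.9   1.85  0.25]
45 1 0.5 2.0 [-0.85  1.6   0.56]
45 1 0.8 1.6 [-0.81  2.08  0.47]
45 1 0.8 2.0 [-0.7   1.79  0.76]
45 -1 0.5 1.6 [-0.9   1.85 -2.89]
45 -1 0.5 2.0 [-0.85  1.6  -2.58]
45 -1 0.8 1.6 [-0.81  2.08 -2.68]
45 -1 0.8 2.0 [-0.7   1.79 -2.38]
TCP -0.075 [0.56807322 0.30852785 0.11477252]
TCP 0.011 [0.57855154 0.22423544 0.12822588]
(array([ 608.3, -630.2,  213.1]), array([-42. , -48.2, -74.2])) (array([ 608.3, -630.2,  213.1]), array([-49.9,  43.5,  88.2]))
```

Request:
drive_tool --linear '[[30,-23,-10],[30,-23,-10],[30,-23,-10],[30,-23,-10],[30,-23,-10],[30,-23,-10],[30,-23,-10],[30,-23,-10],[30,-23,-10],[30,-23,-10],[30,-23,-10],[30,-23,-10],[30,-23,-10],[30,-23,-10],[30,-23,0]]' --rot '[[0,0,0],[0,0,0],[0,0,0],[0,0,0],[0,0,0],[0,0,0],[0,0,0],[0,0,0],[0,0,0],[0,0,0],[0,0,0],[0,0,0],[0,0,0],[0,0,0],[0,0,0]]' --hand '[50,50,50,50,50,50,50,50,50,50,50,50,50,50,50]'

```text
t: 2.75
tcp_pos: [0.5186, -0.1424, 0.4498]
tool_rot: [0.992, 0.122, 0.003, 0.004]
force: [0.2, -1.2, 0.1]
finger_gap: 0.582
```

Request:
drive_tool --linear '[[10,-39,0],[10,-39,0],[10,-39,0],[10,-39,0],[10,-39,0],[10,-39,0],[10,-39,0],[10,-39,0],[10,-39,0],[10,-39,0],[10,-39,0],[10,-39,0],[10,-39,0],[10,-39,0],[10,-39,0]]' --rot '[[0,0,0],[0,0,0],[0,0,0],[0,0,0],[0,0,0],[0,0,0],[0,0,0],[0,0,0],[0,0,0],[0,0,0],[0,0,0],[0,0,0],[0,0,0],[0,0,0],[0,0,0]]' --hand '[50,50,50,50,50,50,50,50,50,50,50,50,50,50,50]'

```text
t: 4.0
tcp_pos: [0.5216, 0.4819, 0.4473]
tool_rot: [0.992, 0.123, 0.009, 0.006]
force: [1.5, 0.9, 0.4]
finger_gap: 0.59
```

Run:
```python
from plan import *
s=manip.sense();print(s['t'],s['q'],s['tcp_pos'],s['force'],s['finger_gap'])
tip=W(p,fl(xs,0,.016)-U*.075);P=tip-.0726*pushR(40,1)[:,2]
print(delta(P,pushR(40,1)))
```

```text
4.0 [ 0.59460746  0.54656449  1.0014409  -0.01797476  1.58354741  1.91893368] [0.52164322 0.48189714 0.44734088] [1.46576274 0.88372681 0.41274355] 0.5902726234207175
(array([ -2.4, 175. , 335. ]), array([-41.3, -48.1, -75.7]))
```

Request:
drive_tool --linear '[[0,0,0],[0,0,0],[0,0,0],[0,0,0],[0,0,0],[0,0,0],[0,0,0],[0,0,0],[0,0,0],[0,0,0],[0,0,0],[0,0,0],[0,0,0],[0,0,0],[0,0,0]]' --rot '[[-2.75,-3.2,-5.05],[-2.75,-3.2,-5.05],[-2.75,-3.2,-5.05],[-2.75,-3.2,-5.05],[-2.75,-3.2,-5.05],[-2.75,-3.2,-5.05],[-2.75,-3.2,-5.05],[-2.75,-3.2,-5.05],[-2.75,-3.2,-5.05],[-2.75,-3.2,-5.05],[-2.75,-3.2,-5.05],[-2.75,-3.2,-5.05],[-2.75,-3.2,-5.05],[-2.75,-3.2,-5.05],[-2.75,-3.2,-5.05]]' --hand '[50,50,50,50,50,50,50,50,50,50,50,50,50,50,50]'

```text
t: 5.25
tcp_pos: [0.52, 0.494, 0.4418]
tool_rot: [0.539, 0.673, -0.335, 0.379]
force: [0.8, -0.2, -0.3]
finger_gap: 0.586
```

Run:
```python
from plan import *
s=manip.sense();print(s['t'],s['q'],s['tcp_pos'],s['force'],s['finger_gap'])
for back,u in((.1,-.08),(0,-.08)):
  tip=W(p,fl(xs,0,.016)+U*u);P=tip-(.0726+back)*pushR(40,1)[:,2]
  print(delta(P,pushR(40,1)))
```

```text
5.25 [ 0.82197275  0.85020925  0.71256362 -0.96197857  2.13305419  0.29888337] [0.51995096 0.49403063 0.44183682] [ 0.83202694 -0.20780343 -0.32710372] 0.5857636525098512
(array([190.9,  29.7, 222.5]), array([2.3, 1.8, 4.2]))
(array([194.3,  25.9, 322.4]), array([2.3, 1.8, 4.2]))
```

Request:
drive_tool --linear '[[19,3,22],[19,3,22],[19,3,22],[19,3,22],[19,3,22],[19,3,22],[19,3,22],[19,3,22],[19,3,22],[19,3,22]]' --rot '[[0.5,0.4,0.9],[0.5,0.4,0.9],[0.5,0.4,0.9],[0.5,0.4,0.9],[0.3,0.2,0.6],[0,0,0],[0,0,0],[0,0,0],[0,0,0],[0,0,0]]' --hand '[50,50,50,50,50,50,50,50,50,50]'

```text
t: 6.08
tcp_pos: [0.5597, 0.4106, 0.1593]
tool_rot: [0.577, 0.656, -0.317, 0.37]
force: [-0.4, 0.2, 0.2]
finger_gap: 0.584
```

Run:
```python
from plan import *
s=manip.sense();print(s['t'],s['q'],s['tcp_pos'],s['force'],s['finger_gap'])
for back,u in((.1,-.08),(0,-.08)):
  tip=W(p,fl(xs,0,.016)+U*u);P=tip-(.0726+back)*pushR(40,1)[:,2]
  print(delta(P,pushR(40,1)))
```

```text
6.0833 [ 0.70507558  1.04638816  1.03692792 -0.81212126  1.7104065   0.74565764] [0.55971708 0.41059016 0.15932983] [-0.42618317  0.19432235  0.19020993] 0.5844256704582789
(array([-11.4,  -4.3,   6.6]), array([ 0.8, -0.7, -0.3]))
(array([-12.6,  -5.8, 106.6]), array([ 0.8, -0.7, -0.3]))
```

Request:
drive_tool --linear '[[-6,-2,0],[-6,-2,20],[-1,-1,22],[0,-1,22],[0,0,22],[0,0,18],[0,0,0]]' --rot '[[0.8,-0.7,-0.3],[0,0,0],[0,0,0],[0,0,0],[0,0,0],[0,0,0],[0,0,0]]' --hand '[50,50,50,50,50,50,50]'

```text
t: 6.67
tcp_pos: [0.5648, 0.311, 0.116]
tool_rot: [0.574, 0.652, -0.331, 0.369]
force: [-0.5, -0.1, -0.1]
finger_gap: 0.589
```

Run:
```python
from plan import *
s=manip.sense();print(s['t'],s['q'],s['tcp_pos'],s['force'],s['finger_gap'])
tip=W(p,fl(xs,0,.016)-U*.08);print(delta(tip-.0726*pushR(40,1)[:,2],pushR(40,1)))
tip=W(p,fl(xs,0,.016)+U*.011);print(delta(tip-.0726*pushR(40,1)[:,2],pushR(40,1)))
a=cams.snapshot('scene')[200:330,240:400,::-1];b=cams.snapshot('wrist')[...,::-1]
o=np.hstack([cv2.resize(a,(400,325),interpolation=2),cv2.resize(b,(400,300))[:,:] if 0 else cv2.resize(b,(400,325))]);cv2.imwrite('pics/p1.png',o)
```

```text
6.6667 [ 0.59672309  1.04107217  1.23706222 -0.86950745  1.54228475  0.8209755 ] [0.56479494 0.31097488 0.1160465 ] [-0.51632558 -0.12289314 -0.08597923] 0.5889119306033868
(array([ 2.8,  3. , -0.8]), array([-0.3,  0.4,  0.3]))
(array([-55.2,   3. ,  69.4]), array([-0.3,  0.4,  0.3]))
```

View pics/p1.png

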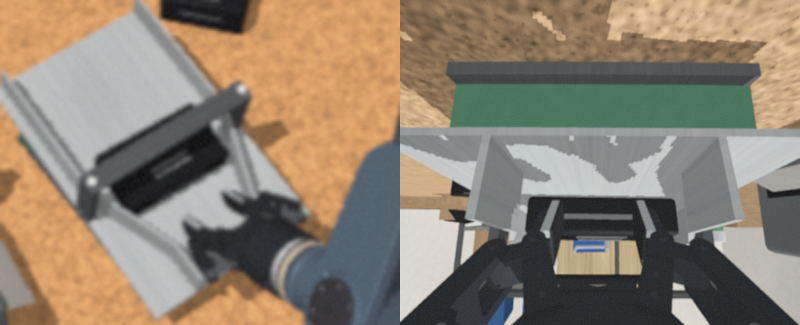

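Left, the scene view: the gripper is inside the narrow low part of the chute, with its fingers about 45 mm short of the pack. Right, the wrist view: the pack is centred between the two fingers at (600,215). Next is the push up the slope.

Request:
drive_tool --linear '[[3,3,3],[-6.4,0,7.7],[-6.4,0,7.7],[-6.4,0,7.7],[-6.4,0,7.7],[-6.4,0,7.7],[-6.4,0,7.7]]' --rot '[[0,0,0],[0,0,0],[0,0,0],[0,0,0],[0,0,0],[0,0,0],[0,0,0]]' --hand '[50,50,50,50,50,50,50]'

```text
t: 7.35
tcp_pos: [0.5784, 0.2584, 0.1278]
tool_rot: [0.575, 0.654, -0.321, 0.372]
force: [-0.8, 4.6, -0.9]
finger_gap: 0.585
```

```bash
cat > st.py <<'E'
from plan import *
s=manip.sense();Rt=R.from_quat(s['tool_rot']).as_matrix();tip=s['tcp_pos']+.0726*Rt[:,2]
d=Rch().T@(tip-W(p,fl(xs,0,0)));print('t',s['t'],'tip u,v,h mm',np.round([d@U*1e3,d[1]*1e3,d@n*1e3],1),'F chute',np.round(Rch().T@s['force'],1),s['finger_gap'],'rot',delta(s['tcp_pos'],pushR(40,1))[1])
E
python3 st.py
```

```text
t 7.35 tip u,v,h mm [-22.8   4.9  20.7] F chute [-4.6 -0.3 -0.9] 0.5852685777587857 rot [ 0.7 -0.2 -0.1]
```

Request:
drive_tool --linear '[[-3,-1,9],[-4.5,-1,9],[-5.5,-1,7.7],[0,0,0]]' --rot '[[0,0,0],[0,0,0],[0,0,0],[0,0,0]]' --hand '[50,50,50,50]'

```text
t: 7.68
tcp_pos: [0.5814, 0.2269, 0.1294]
tool_rot: [0.576, 0.654, -0.317, 0.374]
force: [-0.7, 0.2, -0.4]
finger_gap: 0.582
```

```bash
cat > lk.py <<'E'
from plan import *
import sys
tag=sys.argv[1]
ob={}
for c in('top','scene'):
    m=cams.camera_model(c);I=cams.snapshot(c);cv2.imwrite(f'pics/{tag}_{c}.png',I[...,::-1])
    for l in('pack','pack_handle'):
        r=cams.spot_point(l,c)
        if r: ob.setdefault(l,[]).append((r[0]['at'],m)); print(c,l,r[0]['at'],round(r[0]['score'],2))
for l,o in ob.items():
    for px,m in o:   # intersect with plane parallel to floor
        hh=.068 if l=='pack_handle' else 0
        q0=W(p,fl(xs,0,hh));N=Rch()@n;c0,v=ray(px,m);X=c0+v*((q0-c0)@N)/(v@N);d=Rch().T@(X-q0);print(l,'u,v mm',np.round([d@U*1e3,d[1]*1e3],1),X)
E
python3 st.py; python3 lk.py a
python3 - <<'E'
import cv2,numpy as np
a=cv2.imread('pics/a_top.png')[130:260,130:300];b=cv2.imread('pics/a_scene.png')[190:330,230:400]
cv2.imwrite('pics/a.png',np.hstack([cv2.resize(a,(400,306),interpolation=2),cv2.resize(b,(372,306),interpolation=2)]))
E
```

```text
t 7.6833 tip u,v,h mm [ 8.7  4.4 17.3] F chute [-0.3 -0.7 -0.4] 0.5816510414935088 rot [ 1.  -0.3 -0.4]
top pack [221.6, 193.2] 0.92
top pack_handle [212.3, 191.5] 0.98
scene pack [289.9, 252.0] 0.61
scene pack_handle [293.5, 242.0] 0.69
pack u,v mm [54.9  7.4] [0.59919264 0.11784833 0.08190301]
pack u,v mm [61.5  8.8] [0.60139398 0.11161354 0.08292597]
pack_handle u,v mm [50.3  5.9] [0.5958255  0.13271318 0.14834847]
pack_handle u,v mm [58.1  6.4] [0.59726193 0.12520143 0.1495572 ]
```

View pics/a.png

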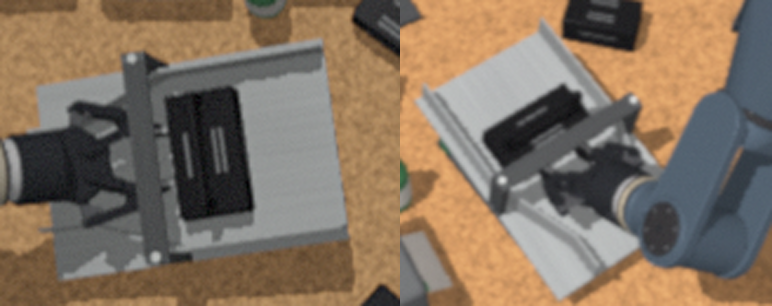

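The pack now sits uphill of the strip: in the left (top) view the strip spans 125–168 and the pack 168–250, still square to it. The handle is at u of about 50–58 mm from the strip centre, so roughly 32–40 mm clear. I'll nudge it slightly further for finger room, then back out.

Request:
drive_tool --linear '[[-3,0,5],[0,0,0],[0,0,-10],[0,0,-25],[0,0,-35],[0,0,-40],[0,0,-40],[0,0,-40],[0,0,-40],[0,0,-40]]' --rot '[[0,0,0],[0,0,0],[0,0,0],[0,0,0],[0,0,0],[0,0,0],[0,0,0],[0,0,0],[0,0,0],[0,0,0]]' --hand '[50,50,50,50,50,50,50,50,50,50]'

```text
t: 8.82
tcp_pos: [0.546, 0.4544, 0.2684]
tool_rot: [0.574, 0.654, -0.328, 0.368]
force: [0.9, -0.1, -0.2]
finger_gap: 0.581
```

```bash
cat >> plan.py <<'E'
def graspR(sg):
    z=-Rch()@n;y=sg*Rch()@U; return np.column_stack([np.cross(y,z),y,z])
def hookR(sg):
    z=np.array([0,0,-1.]);y=sg*np.array([np.cos(h[2]),np.sin(h[2]),0]); return np.column_stack([np.cross(y,z),y,z])
E
python3 lk.py b
python3 - <<'E'
from plan import *
s=manip.sense();print(s['t'],s['q'],s['tcp_pos'],s['force'])
for sg in(1,-1): print(sg,'grasp',wr(graspR(sg),.21,2.1),'hook',wr(hookR(sg),-.42,2.1), delta(s['tcp_pos'],graspR(sg))[1])
E
```

```text
top pack [221.1, 195.5] 0.86
top pack_handle [214.9, 191.6] 0.56
scene pack [289.9, 253.4] 0.85
pack u,v mm [52.8  1.5] [0.59310586 0.11922032 0.08156845]
pack u,v mm [57.7 11.5] [0.60362082 0.1156659  0.08233255]
pack_handle u,v mm [56.9  4.6] [0.59537958 0.12609543 0.14937991]
9.1167 [ 0.75273859  0.96480879  0.91726965 -0.8228397   1.90292534  0.61345429] [0.54666547 0.45136803 0.26573753] [ 0.34332293  0.06388806 -0.05242794]
1 grasp [-0.18  1.06  1.75] hook [ 0.    1.04 -0.44] [39.  39.5 84. ]
-1 grasp [-0.18  1.06 -1.4 ] hook [0.   1.04 2.7 ] [-39.4  38.9 -83.3]
```

Request:
drive_tool --linear '[[0,0,0],[0,0,0],[0,0,0],[0,0,0],[0,0,0],[0,0,0],[0,0,0],[0,0,0],[0,0,0],[0,0,0],[0,0,0],[0,0,0],[0,0,0],[0,0,0],[0,0,0]]' --rot '[[-2.63,2.6,-5.55],[-2.63,2.6,-5.55],[-2.63,2.6,-5.55],[-2.63,2.6,-5.55],[-2.63,2.6,-5.55],[-2.63,2.6,-5.55],[-2.63,2.6,-5.55],[-2.63,2.6,-5.55],[-2.63,2.6,-5.55],[-2.63,2.6,-5.55],[-2.63,2.6,-5.55],[-2.63,2.6,-5.55],[-2.63,2.6,-5.55],[-2.63,2.6,-5.55],[-2.63,2.6,-5.55]]' --hand '[50,50,50,50,50,50,50,50,50,50,50,50,50,50,50]'

```text
t: 10.37
tcp_pos: [0.5425, 0.4182, 0.241]
tool_rot: [-0.081, 0.993, -0.079, -0.041]
force: [0.6, 0.3, 0.6]
finger_gap: 0.589
```

```bash
cat > go.py <<'E'
from plan import *
import sys
u,v,hh=[float(x)/1000 for x in sys.argv[1:4]]
s=manip.sense();print(s['t'],s['q'],s['tcp_pos'],np.round(s['force'],1),s['finger_gap'])
Rg=graspR(-1);P=W(p,fl(xs,0,.068)+U*u+Y*v+n*(.054+hh));print('target',P,delta(P,Rg))
E
python3 go.py 56 -5 170
```

```text
10.3667 [ 0.52923344  0.72632957  1.22752839 -0.11003766  1.33207748 -1.16976751] [0.54251249 0.4181995  0.2410177 ] [0.6 0.3 0.6] 0.5889277054040536
target [0.58142313 0.16060324 0.37047565] (array([  13.4, -277. ,  -87.9]), array([ 0.2, -5. ,  2.6]))
```

Request:
drive_tool --linear '[[0,0,-30],[0,0,-30],[0,-20,-25],[2,-32,0],[2,-32,0],[2,-32,0],[2,-32,0],[2,-32,0],[2,-32,0],[2,-32,0],[0,-30,0],[0,0,0]]' --rot '[[0,-1.7,0.9],[0,-1.7,0.9],[0,-1.6,0.8],[0,0,0],[0,0,0],[0,0,0],[0,0,0],[0,0,0],[0,0,0],[0,0,0],[0,0,0],[0,0,0]]' --hand '[40,40,40,30,30,30,30,30,30,30,30,30]'

```text
t: 11.37
tcp_pos: [0.5575, 0.1249, 0.3548]
tool_rot: [-0.048, 0.995, -0.084, -0.018]
force: [0.1, 0.7, 0.1]
finger_gap: 0.348
```

```bash
python3 go.py 56 -5 170
python3 - <<'E'
from plan import *
m=cams.camera_model('wrist');I=cams.snapshot('wrist');cv2.imwrite('pics/w1.png',I[...,::-1])
print(ray((280,210),m))
ob=[]
for l,hh in(('pack',0),('pack_handle',.068),('chute_strip',.078)):
    for r in cams.spot_point(l,'wrist')[:2]:
        q0=W(p,fl(xs,0,hh));N=Rch()@n;c0,v=ray(r['at'],m);X=c0+v*((q0-c0)@N)/(v@N);d=Rch().T@(X-q0);print(l,np.round(r['at']),round(r['score'],2),'u,v mm',np.round([d@U*1e3,d[1]*1e3],1))
# overlay predicted corners for u=56,v=5
J=I[...,::-1].copy()
def pt(u,v,hh): return proj(W(p,fl(xs,0,hh)+U*u+Y*v),m)[0]
for P in[(.051,-.057,.072),(.061,-.057,.072),(.051,.067,.072),(.061,.067,.072),(.016,-.065,.032),(.096,-.065,.032),(.016,.075,.032),(.096,.075,.032)]:
    cv2.circle(J,tuple(int(x) for x in np.round(pt(*P))),3,(0,0,255),1)
for P in[(-.013,-.09,.082),(-.013,.09,.082),(.013,-.09,.082),(.013,.09,.082)]:
    cv2.circle(J,tuple(int(x) for x in np.round(pt(*P))),3,(0,255,0),1)
cv2.imwrite('pics/w1o.png',J)
E
```

```text
11.3667 [ 0.0910177   0.42463861  1.47475657 -0.1740445   1.28972433 -1.52387009] [0.5575288  0.12490805 0.35480667] [0.1 0.7 0.1] 0.34790267308783823
target [0.58142313 0.16060324 0.37047565] (array([-26.4,  30.1, -22.1]), array([-0.5, -2.8, -1.3]))
(array([0.48016414, 0.12943899, 0.42849358]), array([ 0.27466581, -0.12309338, -0.95371231]))
pack [308. 221.] 0.79 u,v mm [51.9 -2.9]
pack_handle [308. 249.] 0.86 u,v mm [57.6  4.6]
chute_strip [371. 251.] 0.6 u,v mm [-0.8  3.7]
```

View pics/w1o.png

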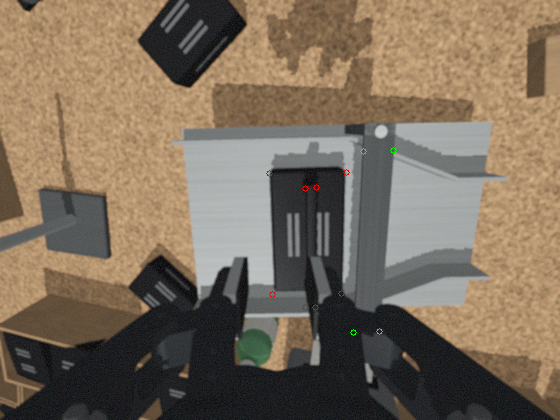

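The wrist view with the overlay shows the pack at columns 272–345, rows 168–290, agreeing with the prediction to about 4 px. That puts the handle at u≈55 mm and v≈1 mm, 37 mm clear of the strip (the strip overlay matches too). The spare packs have not moved.

```bash
python3 go.py 55 -27 60
```

```text
11.5667 [ 0.10032814  0.42683917  1.47293628 -0.16989946  1.28990683 -1.52189944] [0.5571644  0.13105802 0.35400658] [ 0.1  1.2 -0.4] 0.3516220446627829
target [0.56159207 0.14179312 0.2616735 ] (array([-9.5, 25.1, 89.1]), array([-0.3, -2.7, -1. ]))
```

Request:
drive_tool --linear '[[-3,8,10],[-3,8,25],[-3,8,25],[0,1,20],[0,0,8],[0,0,0]]' --rot '[[-0.1,-1,-0.4],[-0.1,-1,-0.4],[-0.1,-0.7,-0.2],[0,0,0],[0,0,0],[0,0,0]]' --hand '[28,28,28,28,28,28]'

```text
t: 12.07
tcp_pos: [0.5628, 0.1504, 0.2587]
tool_rot: [-0.066, 0.995, -0.077, 0.006]
force: [0.2, -0.2, -0.4]
finger_gap: 0.328
```

```bash
python3 go.py 55 -27 60; python3 go.py 55 -27 0
```

```text
12.0667 [ 0.12964183  0.53548591  1.57724435 -0.18062385  1.03282713 -1.48140942] [0.56275428 0.15044313 0.25868879] [ 0.2 -0.2 -0.4] 0.3280630085857501
target [0.56159207 0.14179312 0.2616735 ] (array([ 2.3, -8.8, -1.7]), array([0.1, 0.2, 0.5]))
12.0667 [ 0.12964183  0.53548591  1.57724435 -0.18062385  1.03282713 -1.48140942] [0.56275428 0.15044313 0.25868879] [ 0.2 -0.2 -0.4] 0.3280630085857501
target [0.56274993 0.13247874 0.2024122 ] (array([ 2.5, -8.9, 58.3]), array([0.1, 0.2, 0.5]))
```

Request:
drive_tool --linear '[[2,-8,0],[0,0,0],[0,0,0]]' --rot '[[0,0,0.4],[0,0,0],[0,0,0]]' --hand '[28,28,28]'

```text
t: 12.32
tcp_pos: [0.5618, 0.1435, 0.2607]
tool_rot: [-0.064, 0.995, -0.077, 0.007]
force: [0.4, -0.0, -0.9]
finger_gap: 0.326
```

```bash
python3 go.py 55 -27 60
python3 - <<'E'
from plan import *
m=cams.camera_model('wrist');I=cams.snapshot('wrist')
J=I[...,::-1].copy()
def pt(u,v,hh): return proj(W(p,fl(xs,0,hh)+U*u+Y*v),m)[0]
for P in[(.050,-.061,.072),(.060,-.061,.072),(.050,.063,.072),(.060,.063,.072),(.050,.001,.072),(.060,.001,.072),(.015,-.069,.032),(.095,-.069,.032)]:
    cv2.circle(J,tuple(int(x) for x in np.round(pt(*P))),3,(0,0,255),1)
cv2.imwrite('pics/w2.png',J)
E
```

```text
12.3167 [ 0.11793348  0.52902748  1.58327622 -0.18075164  1.0310242  -1.48818168] [0.56184861 0.14354578 0.26073419] [ 0.4 -0.  -0.9] 0.3258148338498652
target [0.56159207 0.14179312 0.2616735 ] (array([ 0.5, -1.8, -0.7]), array([0.1, 0.3, 0.3]))
```

View pics/w2.png

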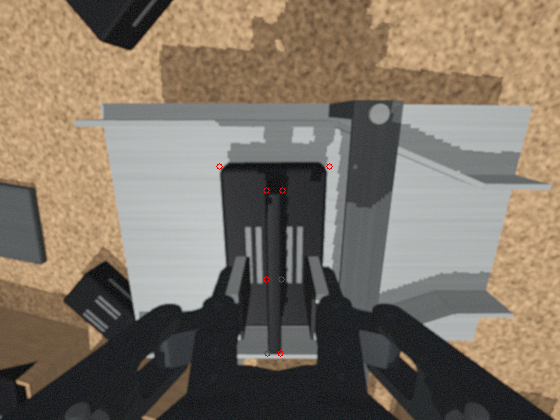

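The handle bar sits between the fingers: bar at col 274, fingers at 236 and 318. The predicted bar ends match the picture. Descend and grip.

Request:
drive_tool --linear '[[0,-1,20],[0,0,20],[0,0,14],[0,0,4],[0,0,0]]' --rot '[[0,0,0],[0,0,0],[0,0,0],[0,0,0],[0,0,0]]' --hand '[28,28,28,28,28]'

```text
t: 12.78
tcp_pos: [0.5685, 0.1334, 0.2095]
tool_rot: [-0.063, 0.995, -0.077, 0.016]
force: [-0.2, -0.4, -0.1]
finger_gap: 0.328
```

```bash
python3 go.py 55 -27 0
```

```text
12.7833 [ 0.09909573  0.59940558  1.62533564 -0.19787016  0.90059108 -1.47607993] [0.56852242 0.13337552 0.20950429] [-0.2 -0.4 -0.1] 0.3279338965810994
target [0.56274993 0.13247874 0.2024122 ] (array([6. , 0.9, 6.9]), array([0.1, 1.2, 0.1]))
```

Request:
drive_tool --linear '[[6,1,6],[0,0,1],[0,0,0],[0,0,0],[0,0,0],[0,0,0],[0,0,0],[0,0,0],[0,0,0]]' --rot '[[0,1.2,0],[0,0,0],[0,0,0],[0,0,0],[0,0,0],[0,0,0],[0,0,0],[0,0,0],[0,0,0]]' --hand '[28,28,0,0,0,0,0,0,0]' --force 110

```text
t: 13.53
tcp_pos: [0.5634, 0.1331, 0.205]
tool_rot: [-0.062, 0.995, -0.077, 0.007]
force: [-0.6, -0.1, -2.4]
finger_gap: 0.086
```

```bash
python3 go.py 55 -27 0
```

```text
13.5333 [ 0.09962552  0.6048019   1.63104441 -0.19714157  0.90739829 -1.47382143] [0.56344287 0.13311642 0.20498783] [-0.6 -0.1 -2.4] 0.08645720994659918
target [0.56274993 0.13247874 0.2024122 ] (array([ 0.8, -0.1,  2.6]), array([0.1, 0.2, 0. ]))
```

Request:
drive_tool --linear '[[0,-3,-6],[0,-8,-8],[0,-8,-6],[0,-10,-6],[0,0,0],[0,0,0]]' --rot '[[0,0,0],[0,0,0],[0,0,0],[0,0,0],[0,0,0],[0,0,0]]' --hand '[0,0,0,0,0,0]'

```text
t: 14.03
tcp_pos: [0.564, 0.1056, 0.2362]
tool_rot: [-0.062, 0.995, -0.077, 0.003]
force: [-2.4, -0.2, -6.0]
finger_gap: 0.081
```

```bash
python3 go.py 85 -27 26
python3 - <<'E'
from plan import *
a=cams.snapshot('scene')[150:330,220:420,::-1];b=cams.snapshot('wrist')[...,::-1]
cv2.imwrite('pics/c1.png',np.hstack([cv2.resize(a,(400,360),interpolation=2),cv2.resize(b,(400,360))]))
E
```

```text
14.0333 [ 0.05122332  0.55462194  1.62040556 -0.18754483  0.96807117 -1.53674025] [0.56401019 0.10559589 0.23618913] [-2.4 -0.2 -6. ] 0.08101065969909904
target [0.56590342 0.10711064 0.23278513] (array([-2.1,  1.8,  3.2]), array([ 0.2, -0.3,  0. ]))
```

View pics/c1.png

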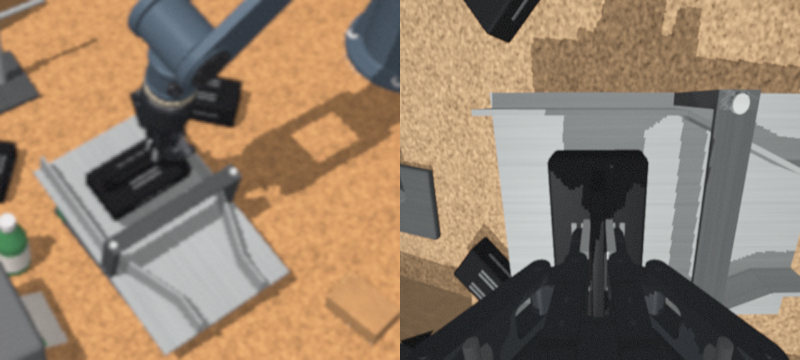

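The pack is gripped by the handle, level, and clear of the strip. Wrist load is about 6 N. Continue the lift.

Request:
drive_tool --linear '[[0,-6,-15],[0,-8,-25],[0,-8,-30],[0,-8,-30],[0,-5,-30],[0,0,-20],[0,0,0]]' --rot '[[0,0,0],[0,0,0],[0,0,0],[0,0,0],[0,0,0],[0,0,0],[0,0,0]]' --hand '[0,0,0,0,0,0,0]'

```text
t: 14.72
tcp_pos: [0.5634, 0.095, 0.3896]
tool_rot: [-0.063, 0.995, -0.076, -0.006]
force: [1.2, 0.1, -4.8]
finger_gap: 0.08
```

```bash
cat > hk.py <<'E'
from plan import *
import sys
# args: bar-centre stand x, bar-centre height, offset of the grip along stand y (mm)
x,z,o=[float(a)/1000 for a in sys.argv[1:4]]
s=manip.sense();print(s['t'],np.round(s['q'],2),s['tcp_pos'],np.round(s['force'],1),s['finger_gap'])
P=W(h,(x,o,z+.054+.0026));print('target',P,delta(P,hookR(1)))
E
python3 hk.py -160 300 28
```

```text
14.7167 [ 0.03  0.38  1.45 -0.16  1.32 -1.63] [0.56343704 0.0950208  0.38956822] [ 1.2  0.1 -4.8] 0.0800050329994124
target [ 0.50560397 -0.24598366  0.3566    ] (array([  99.1, -322.2,   84.3]), array([-7.5,  6.3, 95.9]))
```

Request:
drive_tool --linear '[[0,0,0],[0,0,0],[0,0,0],[0,0,0],[0,0,0],[0,0,0],[0,0,0],[0,0,0],[0,0,0],[0,0,0],[0,0,0],[0,0,0],[0,0,0],[0,0,0],[0,0,0],[0,0,0],[0,0,0],[0,0,0]]' --rot '[[-0.2,0.2,2.5],[-0.4,0.4,5],[-0.45,0.4,6],[-0.45,0.4,6],[-0.45,0.4,6],[-0.45,0.4,6],[-0.45,0.4,6],[-0.45,0.4,6],[-0.45,0.4,6],[-0.45,0.4,6],[-0.45,0.4,6],[-0.45,0.4,6],[-0.45,0.4,6],[-0.45,0.4,6],[-0.45,0.4,6],[-0.4,0.4,5],[-0.3,0.3,4],[-0.1,0.1,2]]' --hand '[0,0,0,0,0,0,0,0,0,0,0,0,0,0,0,0,0,0]'

```text
t: 16.22
tcp_pos: [0.5493, 0.0985, 0.3535]
tool_rot: [0.732, 0.681, -0.016, -0.02]
force: [0.2, -0.4, -5.2]
finger_gap: 0.084
```

```bash
python3 hk.py -160 300 28
```

```text
16.2167 [-0.03  0.4   1.52  0.01  1.28  0.05] [0.54931162 0.09853516 0.35348419] [ 0.2 -0.4 -5.2] 0.08381421510690046
target [ 0.50560397 -0.24598366  0.3566    ] (array([-346.8,  -18.6,   -3.4]), array([-2.9, -0.3, -5.3]))
```

Request:
drive_tool --linear '[[-15,0,0],[-30,-2,0],[-38,-2,0],[-38,-2,0],[-38,-2,0],[-38,-2,0],[-38,-2,0],[-38,-2,0],[-30,-2,0],[-20,-2,0],[-10,0,0],[0,0,0]]' --rot '[[-0.5,0,-1],[-0.6,0,-1],[-0.6,0,-1],[-0.6,0,-1],[-0.6,0,-1],[0,0,0],[0,0,0],[0,0,0],[0,0,0],[0,0,0],[0,0,0],[0,0,0]]' --hand '[0,0,0,0,0,0,0,0,0,0,0,0]'

```text
t: 17.22
tcp_pos: [0.5206, -0.2433, 0.3257]
tool_rot: [0.699, 0.715, -0.004, -0.015]
force: [0.0, 0.3, -5.8]
finger_gap: 0.082
```

```bash
python3 hk.py -160 191 28
```

```text
17.2167 [-0.63  0.44  1.52 -0.    1.21 -0.65] [ 0.52058238 -0.24334312  0.32568305] [ 0.   0.3 -5.8] 0.08203461394503837
target [ 0.50560397 -0.24598366  0.2476    ] (array([ -3.6, -13. ,  78.4]), array([-1.5, -1. ,  0.3]))
```

Request:
drive_tool --linear '[[-2,-10,0],[-1,-6,0],[0,0,15],[0,0,25],[0,0,20],[0,0,10],[0,0,0]]' --rot '[[-0.8,-0.5,0.3],[-0.7,-0.5,0],[0,0,0],[0,0,0],[0,0,0],[0,0,0],[0,0,0]]' --hand '[0,0,0,0,0,0,0]'

```text
t: 17.8
tcp_pos: [0.5025, -0.2344, 0.2486]
tool_rot: [0.699, 0.715, 0.002, -0.006]
force: [-1.3, 0.2, -5.5]
finger_gap: 0.082
```

```bash
python3 hk.py -160 191 28
python3 - <<'E'
from plan import *
for c in('top','scene','wrist'):
    m=cams.camera_model(c);I=cams.snapshot(c)[...,::-1];cv2.imwrite(f'pics/d_{c}.png',I)
    for l in('hook_tip','hook_seat','pack_handle','pack'):
        print(c,l,[(np.round(r['at'],1),round(r['score'],2)) for r in cams.spot_point(l,c)][:2])
a=cv2.imread('pics/d_top.png')[140:260,320:420];b=cv2.imread('pics/d_scene.png')[110:230,180:300];w=cv2.imread('pics/d_wrist.png')
cv2.imwrite('pics/d.png',np.hstack([cv2.resize(a,(200,240),interpolation=2),cv2.resize(b,(240,240),interpolation=2),cv2.resize(w,(320,240))]))
E
```

```text
17.8 [-0.64  0.51  1.66  0.01  0.98 -0.67] [ 0.50247786 -0.23442456  0.24859896] [-1.3  0.2 -5.5] 0.08156073711501263
target [ 0.50560397 -0.24598366  0.2476    ] (array([-11.6,   2.9,   0.9]), array([-0.3, -0.6,  0.2]))
top hook_tip [(array([375.9, 198.5]), 0.56)]
top hook_seat [(array([374.3, 188.4]), 0.66), (array([377.8, 199.6]), 0.59)]
top pack_handle [(array([286.5, 274. ]), 0.63), (array([375.5, 191.1]), 0.41)]
top pack [(array([366.8, 227.5]), 0.65), (array([358.4, 171.8]), 0.6)]
scene hook_tip [(array([243.8, 143.7]), 0.6), (array([307.9, 146.4]), 0.58)]
scene hook_seat [(array([233.9, 148.7]), 0.71)]
scene pack_handle [(array([259.7, 137.5]), 0.91)]
scene pack [(array([260.4, 154.4]), 0.95), (array([242.9, 143.4]), 0.62)]
wrist hook_tip [(array([381.3, 324.2]), 0.9)]
wrist hook_seat [(array([429.2, 313.4]), 0.77)]
wrist pack_handle [(array([278. , 336.4]), 0.73)]
wrist pack [(array([281.7, 266.6]), 0.97)]
```

View pics/d_wrist.png

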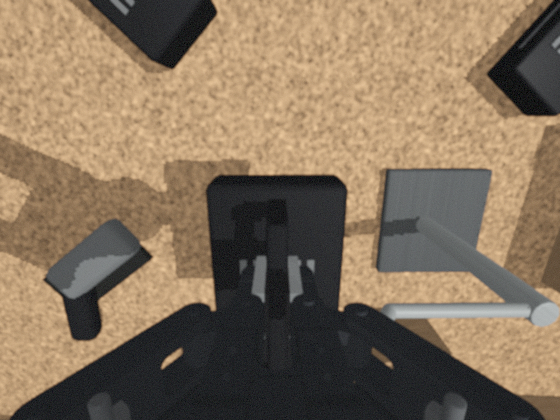

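Wrist view: the pack hangs level from the handle (bar end at 278,205). The hook arm runs level in the image from its tip at (390,314) to the post top at (545,313), with the foot at (421,222). I'll refit the hook with these points.

```bash
cat > run2.py <<'E'
from plan import *
w=cams.camera_model('wrist')
s=manip.sense();Rt=R.from_quat(s['tool_rot']).as_matrix();C=lambda P:s['tcp_pos']+Rt@np.array(P)
def hk(h,which='all'):
    o=[((0,0,.171),t(596,135),T),((-.1,0,.181),t(600,211),T),((0,0,.171),s_(139,122),S),((-.1,0,.181),s_(207,92),S),((0,0,.012),s_(150,203),S),((-.07,0,.1695),[376,190],T),((-.07,0,.1695),[234,151],S)] if which=='all' else []
    o+=[((0,0,.171),(545,313),w),((-.1,0,.179),(390,314),w),((0,0,.012),(421,222),w)]*2
    return np.concatenate([proj(W(h,P),m)[0]-px for P,px,m in o])
s_=lambda x,y:np.array([160+x/2.5-.3,110+y/2.5-.3])
for k in('all','w'):
    r=least_squares(hk,h,args=(k,),loss='soft_l1');print(k,r.x);print(np.round(r.fun.reshape(-1,2),1).tolist())
    if k=='all': np.savez('fit.npz',p=p,h=r.x)
print('bar end',proj(C((.034,0,.0526)),w),'case corners',[proj(C((.0415,y,.0926)),w)[0].round(1) for y in(-.04,.04)])
E
python3 run2.py; python3 hk.py -150 191 28.5
```

```text
all [ 0.66525197 -0.26723271 -0.03660547]
[[-0.5, 0.1], [-2.0, -0.2], [1.0, 0.4], [1.9, 0.4], [1.3, -0.2], [-3.4, -1.0], [2.3, 1.3], [0.9, 0.1], [-4.3, 0.1], [3.0, 1.1], [0.9, 0.1], [-4.3, 0.1], [3.0, 1.1]]
w [ 0.66505608 -0.26707539 -0.03723319]
[[0.6, -0.1], [-4.6, -0.2], [2.8, 1.0], [0.6, -0.1], [-4.6, -0.2], [2.8, 1.0]]
bar end [[277.39211513 222.9549094 ]] case corners [array([204.7, 185.2]), array([349.7, 185.3])]
18.55 [-0.64  0.51  1.66  0.01  0.98 -0.67] [ 0.50387448 -0.23765749  0.25165721] [ 0.2 -0.5 -5.6] 0.08588461502585819
target [ 0.51639548 -0.23326221  0.2476    ] (array([ 4.1, 12.6,  4.1]), array([-0. , -0.3,  3.3]))
```

Run:
```python
from plan import *
s=manip.sense();Rt=R.from_quat(s['tool_rot']).as_matrix();C=lambda P:s['tcp_pos']+Rt@np.array(P)
w=cams.camera_model('wrist');I=cams.snapshot('wrist')[...,::-1];cv2.imwrite('pics/e_wrist.png',I)
np.savez('wcam.npz',**{k:np.array(v) for k,v in w.items()},tcp=s['tcp_pos'],rot=s['tool_rot'])
J=cv2.resize(I,(784,588),interpolation=cv2.INTER_CUBIC);k=1.4
def dot(P,c): 
    x=proj(P,w)[0]*k;cv2.circle(J,tuple(int(a) for a in x.round()),4,c,1);return (x/k).round(1)
for y in(-.04,.04): print('case',dot(C((.0415,y,.0926)),(0,0,255)))
for y in(-.005,.005): print('bar',dot(C((.0335,y,.0526)),(0,0,255)))
for P in((0,0,.171),(-.1,0,.179),(0,0,.012),(-.055,.06,.012),(-.055,-.06,.012),(.055,.06,.012)): print('hook',P,dot(W(h,P),(0,255,0)))
cv2.imwrite('pics/e.png',J);print(s['tcp_pos'],s['t'])
```

```text
case [204.7 185.2]
case [349.7 185.3]
bar [265.9 224. ]
bar [288.9 224. ]
hook (0, 0, 0.171) [545.9 313.1]
hook (-0.1, 0, 0.179) [385.7 314.1]
hook (0, 0, 0.012) [424.  223.1]
hook (-0.055, 0.06, 0.012) [383.3 165.2]
hook (-0.055, -0.06, 0.012) [366.  269.6]
hook (0.055, 0.06, 0.012) [487.7 171.7]
[ 0.50387448 -0.23765749  0.25165721] 18.55
```

View pics/e.png

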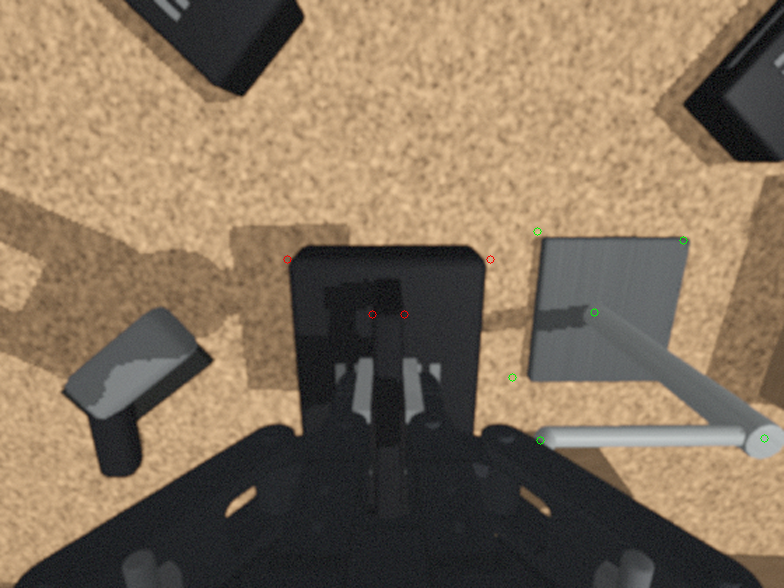

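Wrist view with overlay: the pack matches the prediction (bar cols 373–404). The stand base plate shows corners at (543,238), (687,238), (664,380) and (529,380), and the tip at (547,438), a few pixels off my fit. Refitting.

```bash
cat > run3.py <<'E'
from plan import *
d=np.load('wcam.npz');w={k:(d[k] if d[k].ndim else float(d[k])) for k in('vfov','cx','cy','k1','rvec','tvec')}
s_=s
def hk(x,which):
    h=x[:3]
    o=[((0,0,.171),(763,439),w),((-.1,0,.179),(546,438),w),((0,0,.012),(594,314),w),((-.055,.06,.012),(543,238),w),((.055,.06,.012),(688,238),w),((-.055,-.06,.012),(529,381),w),((.055,-.06,.012),(664,381),w)]
    o=[(a,np.array(b)/1.4-.15,c) for a,b,c in o]
    if which=='all': o+=[((0,0,.171),t(596,135),T),((-.1,0,.181),t(600,211),T),((0,0,.171),s_(139,122),S),((-.1,0,.181),s_(207,92),S),((0,0,.012),s_(150,203),S)]
    return np.concatenate([proj(W(h,P),m)[0]-px for P,px,m in o])
for k in('w','all'):
    r=least_squares(hk,h,args=(k,),loss='soft_l1');print(k,r.x,W(r.x,(-.1,0,.18)),W(r.x,(-.07,0,.17)));print(np.round(r.fun.reshape(-1,2),1).tolist())
np.savez('fit.npz',p=p,h=r.x)
E
python3 run3.py; python3 hk.py -150 191 28.5
```

```text
w [ 0.66851748 -0.26729768 -0.00570331] [ 0.5685191  -0.26672735  0.18      ] [ 0.59851862 -0.26689845  0.17      ]
[[6.3, -0.1], [0.7, 6.3], [2.8, -0.9], [-3.3, -2.9], [-1.8, 0.3], [-7.5, -0.9], [-9.6, 1.3]]
all [ 0.66842138 -0.26748045 -0.00088346] [ 0.56842142 -0.26739211  0.18      ] [ 0.5984214  -0.26741861  0.17      ]
[[6.0, 0.1], [0.4, 7.2], [2.7, -0.7], [-3.7, -2.5], [-2.2, 0.2], [-7.4, -0.5], [-9.4, 1.2], [-0.5, -1.2], [-0.5, -1.4], [0.1, 0.7], [0.6, -0.0], [0.5, 0.1]]
18.6 [-0.64  0.51  1.66  0.01  0.98 -0.67] [ 0.50388315 -0.23766403  0.25159835] [ 0.7  0.  -5.7] 0.08185367237950363
target [ 0.51844661 -0.23884795  0.2476    ] (array([-1.5, 14.5,  4. ]), array([-0. , -0.3,  1.3]))
```

```bash
sed -i 's/h=x\[:3\]/h=x[:3];ox,oy=x[3:];/; s/((\(-\?\)\.055,\(-\?\)\.06,\.012)/((\1.055+ox,\2.06+oy,.012)/g; s/least_squares(hk,h,/least_squares(hk,[*h,0,0],/; s/h=r.x)/h=r.x[:3])/' run3.py; python3 run3.py; python3 hk.py -150 191 28.5
```

```text
w [ 0.6657492  -0.26711421  0.02309417  0.00885166 -0.001018  ] [ 0.56577587 -0.26942342  0.18      ] [ 0.59576787 -0.26873066  0.17      ]
[[1.9, -0.4], [-4.8, 10.2], [0.3, -1.1], [0.6, -0.6], [2.5, -0.5], [-1.0, 1.0], [-2.8, 0.6]]
all [ 0.66612767 -0.26726558  0.02107434  0.00842649 -0.00082161] [ 0.56614987 -0.26937286  0.18      ] [ 0.59614321 -0.26874068  0.17      ]
[[2.4, -0.2], [-4.1, 10.1], [0.6, -1.0], [0.7, -0.8], [2.5, -0.4], [-1.1, 0.9], [-2.9, 0.7], [-0.5, -0.2], [0.4, -0.5], [0.7, 0.4], [1.0, -0.6], [1.1, -0.1]]
18.6 [-0.64  0.51  1.66  0.01  0.98 -0.67] [ 0.50388315 -0.23766403  0.25159835] [ 0.7  0.  -5.7] 0.08185367237950363
target [ 0.5155604  -0.24193283  0.2476    ] (array([-4.5, 11.6,  4. ]), array([-0. , -0.3,  0. ]))
```

Run:
```python
from plan import *
d=np.load('wcam.npz');w={k:(d[k] if d[k].ndim else float(d[k])) for k in('vfov','cx','cy','k1','rvec','tvec')}
I=cv2.imread('pics/e_wrist.png')
x0,y0,k=340,270,3.4
J=cv2.resize(I[y0:y0+90,x0:x0+220],None,fx=k,fy=k,interpolation=cv2.INTER_CUBIC)
J=np.clip(J.astype(int)*1.3,0,255).astype(np.uint8)
for yaw,c in((.021,(0,255,0)),(-.037,(0,0,255))):
    hh=np.array([h[0],h[1],yaw])
    for P in((0,0,.171),(-.03,0,.165),(-.06,0,.165),(-.092,0,.165),(-.1,0,.1785)):
        q=proj(W(hh,P),w)[0];print(yaw,P,q.round(1));cv2.circle(J,tuple(int(a) for a in ((q-[x0,y0]+.5)*k).round()),3,c,-1)
b=cv2.imread('pics/d_top.png')[150:240,330:410];b=cv2.resize(b,(272,306),interpolation=2)
for P in((0,0,.171),(-.05,0,.165),(-.1,0,.183)):
    q=proj(W(h,P),T)[0];cv2.circle(b,tuple(int(a) for a in ((q-[330,150]+.5)*3.4).round()),2,(0,255,0),-1)
o=np.zeros((612,748,3),np.uint8);o[:306]=J;o[306:,:272]=b
cv2.imwrite('pics/f.png',o[:600])
```

```text
0.021 (0, 0, 0.171) [547.3 313.2]
0.021 (-0.03, 0, 0.165) [491.3 307.5]
0.021 (-0.06, 0, 0.165) [443.  307.7]
0.021 (-0.092, 0, 0.165) [391.  307.9]
0.021 (-0.1, 0, 0.1785) [385.4 322.3]
-0.037 (0, 0, 0.171) [547.3 313.2]
-0.037 (-0.03, 0, 0.165) [492.  305.1]
-0.037 (-0.06, 0, 0.165) [444.1 302.9]
-0.037 (-0.092, 0, 0.165) [392.3 300.4]
-0.037 (-0.1, 0, 0.1785) [386.9 313.6]
```

View pics/f.png

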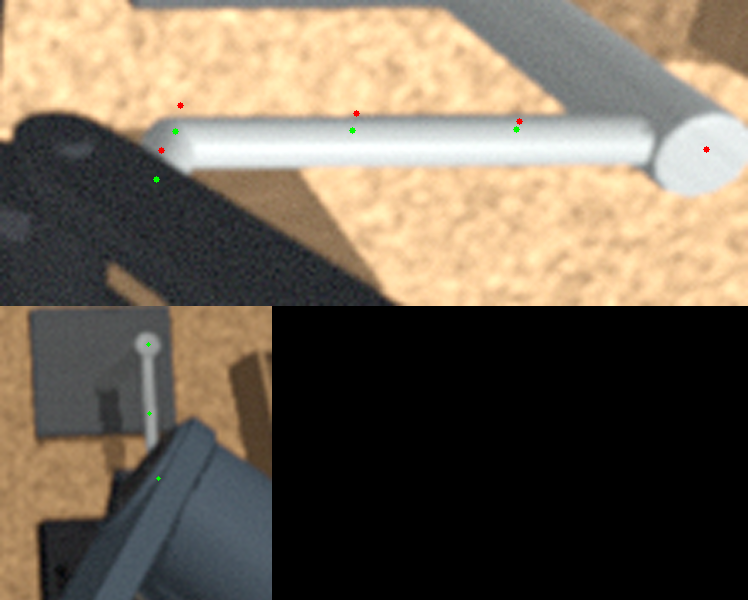

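The finger hides the hook's tip, which explains the mismatch. The arm axis itself fits a yaw of about 0.022 with y 1–2 mm more negative. I'm using that fit.

```bash
python3 -c "
import numpy as np
D=np.load('fit.npz');np.savez('fit.npz',p=D['p'],h=np.array([.6660,-.2685,.022]))"; python3 hk.py -150 191.5 28.5
```

```text
18.6 [-0.64  0.51  1.66  0.01  0.98 -0.67] [ 0.50388315 -0.23766403  0.25159835] [ 0.7  0.  -5.7] 0.08185367237950363
target [ 0.51540935 -0.24330663  0.2481    ] (array([-5.9, 11.4,  3.5]), array([-0. , -0.3, -0. ]))
```

Request:
drive_tool --linear '[[-5,3,3],[0,0,0],[0,0,0],[0,0,0]]' --rot '[[0,-0.3,0],[0,0,0],[0,0,0],[0,0,0]]' --hand '[0,0,0,0]'

```text
t: 18.93
tcp_pos: [0.5074, -0.2434, 0.248]
tool_rot: [0.7, 0.715, -0.0, 0.0]
force: [-0.2, 0.1, -5.7]
finger_gap: 0.083
```

```bash
python3 hk.py -150 191.5 28.5
```

```text
18.9333 [-0.65  0.52  1.65 -0.    0.98 -0.67] [ 0.5074085  -0.24341204  0.24804383] [-0.2  0.1 -5.7] 0.08294374610727494
target [ 0.51540935 -0.24330663  0.2481    ] (array([-0.1,  8. , -0.1]), array([-0.,  0., -0.]))
```

Request:
drive_tool --linear '[[0,6,0],[0,6,0],[0,6,0],[0,6,0],[0,6,0],[0,6,0],[0,4,0],[0,0,0]]' --rot '[[0,0,0],[0,0,0],[0,0,0],[0,0,0],[0,0,0],[0,0,0],[0,0,0],[0,0,0]]' --hand '[0,0,0,0,0,0,0,0]'

```text
t: 19.6
tcp_pos: [0.5528, -0.2423, 0.2476]
tool_rot: [0.699, 0.715, 0.0, 0.0]
force: [0.3, -0.2, -4.8]
finger_gap: 0.086
```

```bash
python3 hk.py -70 191.5 28.5
```

```text
19.6 [-0.6   0.57  1.54  0.    1.03 -0.62] [ 0.55276046 -0.24226303  0.24764137] [ 0.3 -0.2 -4.8] 0.08580703986579641
target [ 0.59538999 -0.24154677  0.2481    ] (array([-0.2, 42.6, -0.4]), array([ 0.1,  0. , -0. ]))
```

No contact so far: the bar is about 13 mm before the tip with the case under the arm. Continue over the tip.

Request:
drive_tool --linear '[[0,6,-0.4],[0,6,0],[0,6,0],[0,6,0],[0,6,0],[0,6,0],[0,4,0],[0,0,0]]' --rot '[[0,0,0],[0,0,0],[0,0,0],[0,0,0],[0,0,0],[0,0,0],[0,0,0],[0,0,0]]' --hand '[0,0,0,0,0,0,0,0]'

```text
t: 20.27
tcp_pos: [0.597, -0.2409, 0.2475]
tool_rot: [0.699, 0.715, 0.0, -0.0]
force: [0.8, -0.4, -6.9]
finger_gap: 0.085
```

```bash
python3 hk.py -70 191.5 28.5
python3 - <<'E'
from plan import *
m=cams.camera_model('scene');I=cams.snapshot('scene')[...,::-1];b=cams.snapshot('wrist')[...,::-1]
a=cv2.resize(I[110:230,170:310],(420,360),interpolation=2)
cv2.imwrite('pics/g.png',np.hstack([a,cv2.resize(b,(380,360))]))
E
```

```text
20.2667 [-0.56  0.62  1.44  0.    1.09 -0.58] [ 0.59700929 -0.24092707  0.24748273] [ 0.8 -0.4 -6.9] 0.08546738421100185
target [ 0.59538999 -0.24154677  0.2481    ] (array([-0.6, -1.6, -0.6]), array([ 0., -0., -0.]))
```

View pics/g.png

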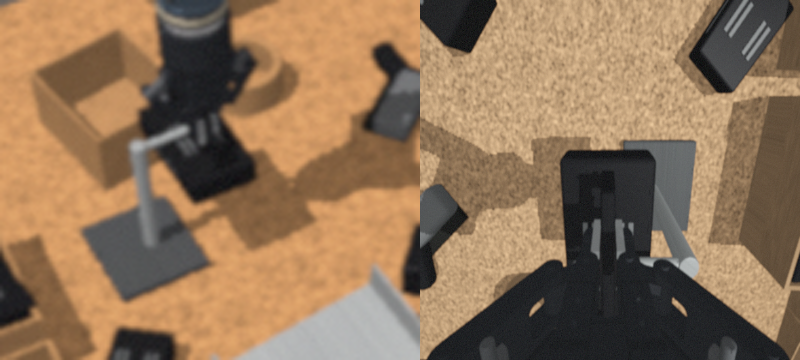

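The hook arm runs through the handle opening (left view: arm from 135,148 into the handle near 190,130), with no contact forces. Lower it onto the seat.

Request:
drive_tool --linear '[[0,-1,4],[0,0,5],[0,0,4],[0,0,1],[0,0,0]]' --rot '[[0,0,0],[0,0,0],[0,0,0],[0,0,0],[0,0,0]]' --hand '[0,0,0,0,0]'

```text
t: 20.78
tcp_pos: [0.5931, -0.2405, 0.2314]
tool_rot: [0.7, 0.714, -0.001, -0.002]
force: [-0.8, 0.4, -5.2]
finger_gap: 0.085
```

Request:
drive_tool --linear '[[0,0,1],[0,0,1]]' --rot '[[0,0,0],[0,0,0]]' --hand '[0,0]'

```text
t: 20.95
tcp_pos: [0.593, -0.2406, 0.2301]
tool_rot: [0.7, 0.714, -0.0, -0.002]
force: [-3.2, 2.5, 1.9]
finger_gap: 0.086
```

Request:
drive_tool --linear '[[0,0,0],[0,0,0],[0,0,0],[0,0,0],[0,0,0],[0,0,0],[0,0,0],[0,0,0]]' --rot '[[0,0,0],[0,0,0],[0,0,0],[0,0,0],[0,0,0],[0,0,0],[0,0,0],[0,0,0]]' --hand '[0,0,11,14,18,22,26,28]' --force 20

```text
t: 21.62
tcp_pos: [0.5965, -0.2431, 0.2357]
tool_rot: [0.7, 0.715, 0.001, 0.005]
force: [-0.5, -0.6, 0.2]
finger_gap: 0.328
```

```bash
python3 hk.py -70 173.5 28.5
python3 - <<'E'
from h import *
b=cams.snapshot('wrist');cv2.imwrite('pics/r_wrist.png',b[...,::-1])
for l in('pack','pack_handle'):
    for c in('scene','wrist'):
        m=cams.camera_model(c)
        if c=='scene' and l=='pack': cv2.imwrite('pics/r_scene.png',cams.snapshot(c)[...,::-1])
        print(l,c,[(np.round(r['at']),round(r['score'],2)) for r in cams.spot_point(l,c)][:2])
E
```

```text
21.6167 [-0.56  0.63  1.45 -0.    1.05 -0.58] [ 0.59649606 -0.24314826  0.23566591] [-0.5 -0.6  0.2] 0.3275199991502117
target [ 0.59538999 -0.24154677  0.2301    ] (array([ 1.7, -1.1,  5.5]), array([ 0.4,  0.4, -0. ]))
pack scene [(array([237., 163.]), 0.76)]
pack wrist [(array([270., 262.]), 0.83)]
pack_handle scene [(array([234., 152.]), 0.62)]
pack_handle wrist [(array([268., 327.]), 0.68)]
```

Request:
drive_tool --linear '[[0,0,-6],[0,0,-10],[0,0,-15],[0,0,-20],[0,0,-30],[0,0,-35],[0,0,-30],[0,0,-10],[0,0,0],[0,0,0],[0,0,0],[0,0,0],[0,0,0],[0,0,0],[0,0,0],[0,0,0],[0,0,0],[0,0,0]]' --rot '[[0,0,0],[0,0,0],[0,0,0],[0,0,0],[0,0,0],[0,0,0],[0,0,0],[0,0,0],[0,0,0],[0,0,0],[0,0,0],[0,0,0],[0,0,0],[0,0,0],[0,0,0],[0,0,0],[0,0,0],[0,0,0]]' --hand '[28,28,28,28,28,28,28,28,28,28,28,28,28,28,28,28,28,28]'

```text
t: 23.42
tcp_pos: [0.5925, -0.2404, 0.3971]
tool_rot: [0.7, 0.715, -0.001, -0.002]
force: [0.5, 0.0, -0.2]
finger_gap: 0.328
```

Run:
```python
from h import *
s=manip.sense();print(s['t'],s['tcp_pos'],s['force'],s['finger_gap'])
I=cams.snapshot('scene')[...,::-1]
for l in('pack','pack_handle','hook_seat'): print(l,[(np.round(r['at'],1),round(r['score'],2)) for r in cams.spot_point(l,'scene')][:2], proj((.596,-.270,.1735),cams.camera_model('scene')))
for i in range(20): I2=cams.snapshot('scene')[...,::-1]
print('moved px',int((np.abs(I.astype(int)-I2).max(2)>25)[110:230,170:310].sum()), 'wrist->')
b=cams.snapshot('wrist')[...,::-1]
cv2.imwrite('pics/z.png',np.hstack([cv2.resize(I2[110:230,170:310],(420,360),interpolation=2),cv2.resize(b,(380,360))]))
```

```text
23.4167 [ 0.59246392 -0.24043913  0.39714847] [ 0.52103582  0.04575548 -0.17452171] 0.3277932759215189
pack [(array([226.5, 278.6]), 0.71), (array([233. , 164.4]), 0.6)] [[235.28673663 150.46486787]]
pack_handle [(array([236.3, 149.7]), 0.77)] [[235.28673663 150.46486787]]
hook_seat [(array([232.2, 150.8]), 0.74), (array([321.2, 202.4]), 0.35)] [[235.28673663 150.46486787]]
moved px 0 wrist->
```

View pics/z.png

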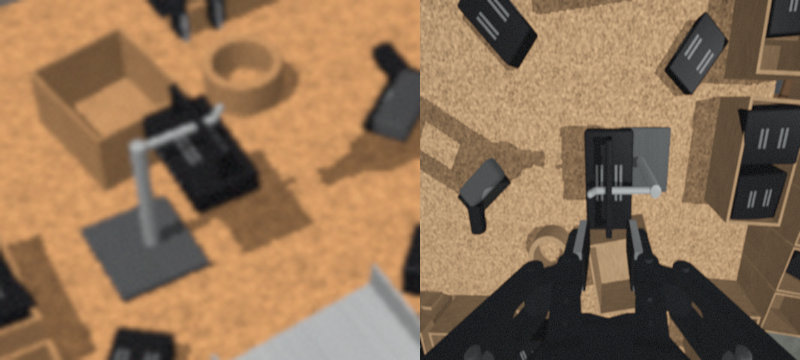

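The pack hangs by its handle on the hook arm, level and about halfway along. Two scene pictures taken 1 s apart show no change, and the gripper is well clear.

```bash
python3 -c "
from station import order
print(order.sign_off())"
```

```text
the job is handed in; nothing more can be done
None
```

The pack is hanging by its handle on the hook, and I've handed the job in at about 25 s on the robot's clock, against the 58 s limit.

- **Push:** I pushed the pack up the chute from the low end until the handle was clear of the strip. The wrist camera put the clearance at about 37 mm. Before a last nudge of a few mm, the top and scene cameras had put it at about 32 and 40 mm.
- **Lift and hang:** I gripped the handle bar about 28 mm off its middle and carried the pack upright to the hook. I fed the hook arm through the handle opening, lowered the pack until the hook took its weight, then let go and moved straight up.

**Last checks:**
- The fingers were empty, with about 0.5 N on the wrist.
- The detected handle was within about 1.5 px of where the seat should be.
- Two scene pictures a second apart showed no movement around the hook.
- The spare packs, scanner, tape roll and carton near the hook looked undisturbed. I didn't look again at the spray bottle and the block at the end.

**Disagreements:**
- One early fit of the hook from the wrist camera was several mm off because a finger hid the hook's tip. I corrected it using the arm's line and set the final offset by eye.
- The closed fingers read about 7 mm on the 10 mm bar. The grip held all the same.
- In the last scene picture the pack detector's top result was another object. The true pack came second.

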